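# Put the garnish tier back on its drip frame

### The job

Build up the bar station: take the larger of the two garnish tiers by its carry handle and set it on the steel drip frame that is fixed to the bar top, with its four corner posts in the frame's four corner cups. Lower the posts into the cups before you let go, leave it fully home and level, and leave the smaller tier where it stands.

Things in the scene. Friction and masses are not known exactly. Their poses are not given: they have to be found in the camera images.
- tier: Larger garnish tier, loose, 0.4-0.9 kg, left or right of the drip frame: 4 round steel corner posts (16 mm thick, 94 tall) at x=+-75, y=+-55 mm, feet tapering to 10 mm; joined by a steel frame 77-91 mm up; two empty grey tubs 50-95 mm up; wooden carry handle over the middle. Origin: centre of the rectangle of posts at the level of their feet; z up, x along the long side and the handle.
- tier_handle (a point): Middle of the larger tier's carry handle, 150 mm straight above tier's origin, same axes: a straight wooden bar along x, 158 mm long, 16 mm wide (y) and 16 mm high, on an upright at each end, with 47 mm free beneath it. The tier balances under this point.
- base: Steel drip frame fixed to the bar top, black mat in the middle (9 mm high). 4 round cups at x=+-75, y=+-55 mm, 48 mm high, 54 mm outer diameter at the rim; inside about 48 mm wide at the mouth, a funnel down to 26 mm at height 26, then straight to a floor at height 6. Origin: centre of its underside; z up, x along the long side. A seated tier's origin is 6 mm above it, x along x either way.
- small_tier: Smaller garnish tier, a bystander that does not fit the drip frame: same build and height (handle bar centre 150 mm up), but posts at x=+-50, y=+-40 mm. Origin: centre of the rectangle of posts at the level of their feet; z up, x along its handle. It stands on the other side of the drip frame from the larger tier.
Things that resemble listed ones, but are neither listed nor needed, are in the scene too. What is shaped like the tier but green is not meant.

How it is judged (in metres and radians):
On the way:
1. the held tier's posts have been lowered into the cups: feet at least 8 mm below the rims, over the frame to 20 mm and 0.25 rad, still in the fingers (z of tier in the frame of base below 0.04 m and horizontal distance between tier and base below 0.02 m and angle between the x axis of tier and the x axis of base, either way round below 0.25 rad and contact force between the fingers and tier above 1 N), for 0.1 s.
At the end, for the whole second after the job is handed in: The larger tier stands at rest in the drip frame: its origin under 14 mm above the frame's (6 mm is fully home), within 12 mm of it sideways, long sides parallel within 0.17 rad either way round, upright within 0.08 rad; the smaller tier is within 30 mm of where it began (z of tier in the frame of base below 0.014 m and horizontal distance between tier and base below 0.012 m and angle between the x axis of tier and the x axis of base, either way round below 0.17 rad and angle between tier's own z axis and vertical below 0.08 rad and linear speed of tier below 0.03 m/s and distance of small_tier from where it was at the start of the episode below 0.03 m); the robot touches nothing.
It fails at once if the smaller tier pushed 30 mm or more from its place (distance of small_tier from where it was at the start of the episode above 0.03 m).
It also fails if it takes over 40 s, if anything falls off the work surface, if the arm or the gripper's body presses on something with over 40 N, if the wrist force passes 120 N, or if a joint passes its speed limit or range.

### The arm

A 6-joint arm with a two-finger parallel gripper is mounted at the origin on the work surface. World frame = base frame: x ahead of the robot, y to its left, z up, the work surface at z = 0. Lengths are in mm, angles in rad, forces in N, time in s.
With the tool pointing down it reaches from about 300 to 850 mm from the base axis. Payload 5.4 kg.
Tool frame: the origin (TCP) lies between the finger pads; the fingertips stand 22 mm ahead of it and the grasp point (between the pads) lies 3 mm ahead of it; z points along the fingers, y is the line along which they close (so a half turn about z gives the same grasp; the last joint's range is limited). The gripper opens to 85 mm and grips with 20 to 120 N. Pads are 22 mm wide; open, the fingers measure 114 mm over their backs; the gripper's body (76 mm by 85 mm) begins 54 mm behind the grasp point. The pads swing forward as they close: fully open they stand 13 mm farther back than shut.
Start: joints at [1.058, 0.158, 1.597, -0, 1.386, -0.21], TCP at [171.472, 548.82, 253.299] pointing down, gripper open.
Joint ranges: [-2.91, 2.91], [-0.94, 2.29], [0.18, 2.7], [-1.29, 4.43], [0.17, 2.64], [-3, 3]. Speed limits (rad/s): [2.57, 2.57, 3.14, 3.14, 3.14, 3.14].

### API

Orientations are given as a 3x3 rotation matrix whose columns are the frame's x, y, z axes.
In Python, from station import bot gives the robot as it stands.
- The arm moves only by the tool apply_moves, never from a script. Its argument "commands" is a list of rows, each a list of 7 numbers: the shift along the tool's x, y, z in m, then the turn, a rotation vector about the tool's x, y, z in degrees, then the closure, from -1 (fully open) to 1 (shut). In form: [[tx, ty, tz, ax, ay, az, claw], ...]. A call has 1 to 12 rows; each row is the pose to reach, as a shift and turn from the pose commanded when the call began, along the tool's axes at that moment; what a row does not reach only later rows make up. A row lasts 1/8 s, in which the tool goes at most 62.5 mm and 10.7 degrees, less where a joint would pass 70% of its speed; a pose out of reach is approached as far as the arm can. A call with a gripper value outside its range is refused whole. The fingers move at their own pace and stop on an object; "grip_force" is the grip in N (left out, the last holds). Time passes only in rows, so rows that repeat a pose let the fingers close. It gives the time, the measured TCP pose, the force, the opening and the grip force at its end, in the units of the state.
- bot.get_state(): the state, without advancing time (a new reading comes with each control period).
- bot.capture(name): name is "scene" or "top" or "wrist"; returns a dict with "color" (420x560x3 uint8, red, green, blue), "mtx" (3x3 intrinsics, pixels), "k1" (the pictures are not rectified: a ray, as slopes to the right and down, at radius r is drawn at 1 + k1 r^2 times it, then the intrinsics apply), "R" (3x3) and "t" (3): a world point X has camera coordinates R X + t. Camera axes: x right, y down, z forward; pixel columns grow to the right and rows downward; lengths in mm; the calibration is good to about 2 mm. A picture is of the moment at which its call begins. There is no depth.
- bot.finish_job(): hands the job in; it is judged then, once.
Trained networks look in a picture, given as the dict that the camera call returned (one of the last four; its "shot" number tells which), for a name from the list of things; names that differ only in an ending like _2 or _b are one class to them, and where a whole thing is asked for, a point or a joint stands for the part that bears it (a point fixed in the world has none). Each returns a list of dicts, best first, with "score" (0 to 1); they miss things now and then, are a little off and sometimes report something else, mostly with a low value. They report only what shows in the picture. A call takes as long as a camera call. They do not tell look-alikes from the thing itself.
- bot.regions_of(picture, target): "region" (420x560 bool, what is visible of it) and "location" ([column, row] in pixels, amid what is visible of it).
- bot.tip_of(picture, target): "location" ([column, row] in pixels: a listed point, or the origin of a listed thing).
The state is a dict: "time_s": time; "qpos": joint angles; "dq": joint speeds; "joint_torque": joint torques, N m; "tcp_pos": TCP position; "ee_rot": TCP orientation; "force": force on the tool from outside, world axes, zero at the start; "moment": the same for the moment, N m; "opening": finger opening in mm; "grip_force": force on a finger pad.
Only numpy, scipy, OpenCV 4.12 (cv2) and the standard library are available. Lean on these libraries where they do the work, as an engineer would, in place of code of your own. Each camera call takes 0.05 s, during which the arm holds its last target. There are 200 camera calls.

## Working session

There is one attempt and no reset: what is moved stays moved. The work goes in short steps, Python scripts to look and compute and a tool call to move; the robot and the scene stay as the last step left them, time stands still between calls to the robot, and variables do not carry over. Pictures are saved under pics/ and viewed, at most 10 in all, crops included, and the job is handed in when it is done.

Besides the shell and the picture viewer there is one more tool, called after ">>>" as name(argument=value, ...) on one line, values as JSON. apply_moves: Moves the arm, as the interface text tells. Its arguments: {"type":"object","properties":{"commands":{"type":"array"},"grip_force":{"type":"number"}},"required":["commands"]}

```bash
mkdir -p pics; python3 - <<'E'
from station import bot
import cv2,numpy as np
s=bot.get_state();print(s['time_s'],s['tcp_pos'],s['ee_rot'],s['opening'])
for n in['scene','top']:
    p=bot.capture(n);cv2.imwrite(f'pics/{n}0.png',p['color'][...,::-1])
    print(n,p['mtx'],p['k1'],p['R'],p['t'])
    for t in['tier','tier_handle','base','small_tier']:
        print(t,[(np.round(d['location']),round(d['score'],2)) for d in bot.tip_of(p,t)], [(np.round(d['location']),round(d['score'],2),d['region'].sum()) for d in bot.regions_of(p,t)])
E
```

```text
0.0 [171.18252225 548.33788779 252.31815138] [[-9.54504750e-01  2.98194269e-01 -9.28029886e-04]
 [ 2.98195456e-01  9.54503388e-01 -1.65901577e-03]
 [ 3.91098676e-04 -1.86027273e-03 -9.99998193e-01]] 85.60615726148835
scene [[407.6317313    0.         264.9701478 ]
 [  0.         407.6317313  205.64225921]
 [  0.           0.           1.        ]] -0.08948430008873606 [[ 0.46671143  0.88439161  0.00565078]
 [ 0.53833636 -0.27901013 -0.79520268]
 [-0.70169395  0.3741722  -0.60631738]] [-195.24302037 -139.4986053  1319.94110398]
tier [(array([334., 170.]), 0.88), (array([382., 212.]), 0.86)] [(array([388., 189.]), 0.9, np.int64(3030)), (array([335., 151.]), 0.8, np.int64(1803))]
tier_handle [(array([343., 128.]), 0.74), (array([391., 167.]), 0.71)] [(array([390., 190.]), 0.95, np.int64(2824)), (array([337., 148.]), 0.72, np.int64(1820))]
base [(array([280., 265.]), 0.56)] [(array([284., 264.]), 0.76, np.int64(4036))]
small_tier [(array([132., 299.]), 0.88)] [(array([123., 277.]), 0.93, np.int64(2918))]
top [[489.67041842   0.         272.47528944]
 [  0.         489.67041842 212.84988035]
 [  0.           0.           1.        ]] -0.1630986588701891 [[ 0.02778494 -0.99959494 -0.00616023]
 [-0.98846804 -0.0265569  -0.14908275]
 [ 0.14885876  0.01023144 -0.98880553]] [   2.59886231  413.06348725 1280.37978612]
tier [(array([161., 191.]), 0.94), (array([148., 277.]), 0.72)] [(array([140., 276.]), 0.84, np.int64(2988)), (array([157., 183.]), 0.75, np.int64(2833))]
tier_handle [(array([144., 178.]), 0.8), (array([134., 276.]), 0.66)] [(array([142., 276.]), 0.84, np.int64(3008)), (array([153., 184.]), 0.57, np.int64(2902))]
base [(array([285., 173.]), 0.77)] [(array([286., 175.]), 0.79, np.int64(3310))]
small_tier [] [(array([412., 194.]), 0.62, np.int64(1609)), (array([150., 186.]), 0.48, np.int64(2979))]
```

```bash
python3 - <<'E'
import cv2
a=cv2.imread('pics/top0.png');b=cv2.imread('pics/scene0.png')
cv2.imwrite('pics/topc.png',cv2.resize(a[100:340,60:480],(800,457),interpolation=cv2.INTER_CUBIC))
cv2.imwrite('pics/scenec.png',cv2.resize(b[90:340,60:460],(800,500),interpolation=cv2.INTER_CUBIC))
E
```

```text
(no output)
```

View pics/topc.png

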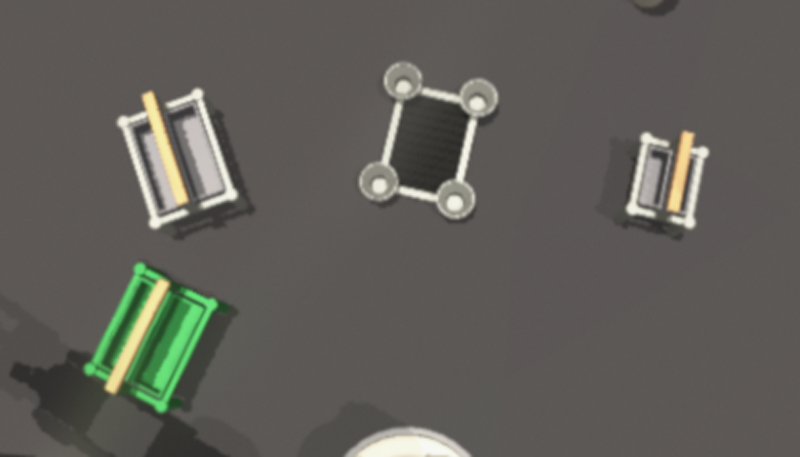

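View pics/scenec.png

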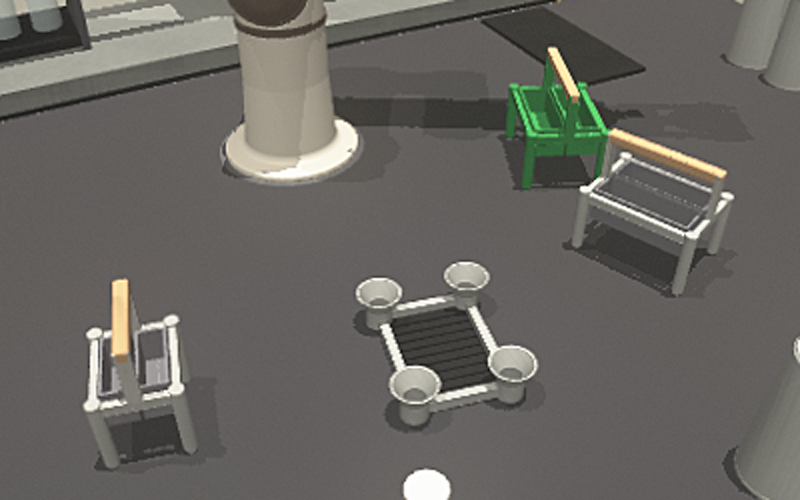

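The top view shows three candidates. The steel tier is at (153,183) in the full image, the green look-alike at (140,276), and the small tier at (411,194). The larger steel tier at (153,183) is the one meant: it is not green, and it is larger than the one at (411,194). The enlarged crop confirms this. The frame is at (286,174). Next I fit poses from the post tops and cup rims.

```bash
cat > h.py <<'E'
import numpy as np,cv2
from scipy.optimize import least_squares
C=np.array([[1,1],[1,-1],[-1,-1],[-1,1]])*[75,55.]
def proj(p,X):
    d=np.array([p['k1'],0,0,0,0.])
    return cv2.projectPoints(np.asarray(X,float),cv2.Rodrigues(p['R'])[0],p['t'],p['mtx'],d)[0][:,0]
def fit(obs,z,x0):  # obs: list of (pic, local Nx3, px Nx2); pose x,y,yaw
    def f(v):
        c,s=np.cos(v[2]),np.sin(v[2]);r=[]
        for p,L,px in obs:
            W=L@np.array([[c,s,0],[-s,c,0],[0,0,1]])+[v[0],v[1],z]
            d=np.linalg.norm(proj(p,W)[:,None]-px[None],axis=2)
            from scipy.optimize import linear_sum_assignment as l
            i,j=l(d); r.append((proj(p,W)[i]-px[j]).ravel())
        return np.concatenate(r)
    b=min((least_squares(f,[x0[0],x0[1],y],loss='soft_l1') for y in np.arange(0,3.1,.5)),key=lambda q:q.cost)
    return b.x,np.round(f(b.x),1)
E
python3 - <<'E'
from h import *
from station import bot
T=bot.capture('top');S=bot.capture('scene')
kt=lambda a:np.array(a)/(800/420)+[60,100]-.25
ks=lambda a:np.array(a)/2+[60,90]-.25
P=np.c_[C,np.full(4,94.)];R=np.c_[C,np.full(4,48.)]
tT=kt([(123,122),(197,94),(231,194),(155,223)]);tS=ks([(586,191),(626,160),(727,198),(690,236)])
bT=kt([(403,80),(478,97),(455,199),(379,181)]);bS=ks([(379,294),(466,278),(513,363),(414,384)])
for o in([(T,P,tT)],[(S,P,tS)],[(T,P,tT),(S,P,tS)]): print('tier',*fit(o,0,(500,250)))
for o in([(T,R,bT)],[(S,R,bS)],[(T,R,bT),(S,R,bS)]): print('base',*fit(o,0,(500,0)))
E
```

```text
tier [474.77797986 328.5714262  -24.74789109] [-0.1  0.  -0.1  0.1 -0.   0.2  0.1 -0.3]
tier [4.78356897e+02 3.28859367e+02 3.71948137e-01] [ 0.2  0.1  0.4  0.6 -0.7 -0.1 -0.1 -1.4]
tier [4.76202771e+02 3.29153733e+02 3.79751578e-01] [-0.1 -0.7 -0.1 -0.4 -0.3 -0.2 -0.2 -0.9 -0.3 -0.5  0.1  0.  -1.  -0.4
 -0.7 -1.8]
base [ 5.20287318e+02 -1.64833074e+01 -2.01268600e-01] [-0.1  0.1  0.2  0.1  0.2 -0.2 -0.3  0. ]
base [521.9990085  -14.20381073   2.9400944 ] [-0.2 -0.4  0.2 -0.7 -0.2  0.3  0.3  0.5]
base [521.22229873 -15.13583472   2.94079316] [-0.3 -0.6 -0.8 -0.3 -0.6 -0.2 -0.3 -0.3 -0.7 -0.5 -0.3 -0.8 -0.8  0.2
 -0.3  0.4]
```

>>> apply_moves(commands=[[-0.045, -0.015, 0, 0, 0, -5, -1], [-0.09, -0.03, 0, 0, 0, -10, -1], [-0.14, -0.046, 0, 0, 0, -16, -1], [-0.19, -0.063, 0, 0, 0, -22, -1], [-0.24, -0.08, 0, 0, 0, -28, -1], [-0.29, -0.096, 0, 0, 0, -34, -1], [-0.33, -0.11, 0, 0, 0, -37, -1], [-0.356, -0.1187, 0, 0, 0, -39.2, -1], [-0.356, -0.1187, 0, 0, 0, -39.2, -1], [-0.356, -0.1187, 0, 0, 0, -39.2, -1]])

```text
time_s: 2.25
tcp_pos: [475.3, 329.8, 253.2]
ee_rot: [[-0.928, -0.372, -0.001], [-0.372, 0.928, 0.0], [0.0, 0.0, -1.0]]
force: [0.6, 0.2, 0.4]
opening: 85.5
grip_force: 0.0
```

```bash
python3 - <<'E'
from h import *
from station import bot
s=bot.get_state();print(s['time_s'],s['tcp_pos'],s['ee_rot'],s['qpos'],s['force'])
p=bot.capture('wrist');cv2.imwrite('pics/w1.png',p['color'][...,::-1])
print(p['R'],p['t'])
c,q=np.cos(.384),np.sin(.384)
W=lambda L:np.array(L,float)@np.array([[c,q,0],[-q,c,0],[0,0,1]])+[475.5,329,0]
print(proj(p,W(np.c_[C,np.full(4,94.)])).round(),proj(p,W([[79,0,150],[-79,0,150],[0,0,150]])).round())
for d in bot.tip_of(p,'tier_handle'):print(d)
E
```

```text
2.25 [475.30943966 329.78746187 253.20946205] [[-9.28223603e-01 -3.72022282e-01 -6.03912089e-04]
 [-3.72022488e-01  9.28223677e-01  2.72725961e-04]
 [ 4.59105365e-04  4.77819552e-04 -9.99999780e-01]] [ 3.97566776e-01  1.67768141e-01  1.58664115e+00  4.93530652e-04
  1.38763460e+00 -1.55450644e+00] [0.61786088 0.24728945 0.42373308]
[[-3.71708005e-01  9.28349349e-01  8.03454531e-04]
 [ 8.87596630e-01  3.55136873e-01  2.93342843e-01]
 [ 2.72039301e-01  1.09751027e-01 -9.56006972e-01]] [-130.65101885 -576.67717183  213.32723815]
[[337. 279.]
 [211. 279.]
 [200. 100.]
 [346. 100.]] [[273. 321.]
 [272.  93.]
 [273. 218.]]
{'location': [276.9, 216.2], 'score': 0.56}
```

View pics/w1.png

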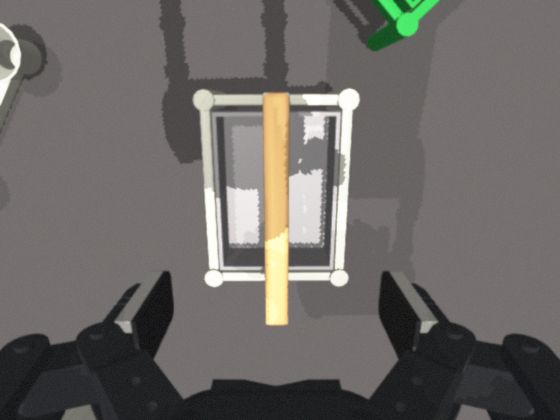

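The wrist view shows the handle midway between the fingers (column ~276) and parallel to the tool x axis, so I descend and grip.

>>> apply_moves(commands=[[0, 0, 0.03, 0, 0, 0, -1], [0, 0, 0.06, 0, 0, 0, -1], [0, 0, 0.085, 0, 0, 0, -1], [0, 0, 0.101, 0, 0, 0, -1], [0, 0, 0.101, 0, 0, 0, -1], [0, 0, 0.101, 0, 0, 0, 1], [0, 0, 0.101, 0, 0, 0, 1], [0, 0, 0.101, 0, 0, 0, 1], [0, 0, 0.101, 0, 0, 0, 1], [0, 0, 0.101, 0, 0, 0, 1], [0, 0, 0.101, 0, 0, 0, 1]], grip_force=70)

```text
time_s: 3.72
tcp_pos: [476.0, 329.8, 152.8]
ee_rot: [[-0.928, -0.372, 0.001], [-0.372, 0.928, 0.001], [-0.001, 0.001, -1.0]]
force: [-0.8, 2.7, 2.7]
opening: 14.9
grip_force: 69.8
```

>>> apply_moves(commands=[[0, 0, -0.02, 0, 0, 0, 1], [0, 0, -0.05, 0, 0, 0, 1], [0, 0, -0.08, 0, 0, 0, 1], [0.008, -0.034, -0.09, 0, 0, 4, 1], [0.018, -0.07, -0.09, 0, 0, 8, 1], [0.029, -0.11, -0.09, 0, 0, 12, 1], [0.039, -0.15, -0.09, 0, 0, 16, 1], [0.049, -0.19, -0.09, 0, 0, 20, 1], [0.06, -0.235, -0.09, 0, 0, 24, 1], [0.071, -0.28, -0.09, 0, 0, 28, 1], [0.081, -0.315, -0.09, 0, 0, 32, 1], [0.0867, -0.3372, -0.09, 0, 0, 33.4, 1]])

```text
time_s: 5.22
tcp_pos: [519.7, -17.8, 240.3]
ee_rot: [[-0.979, 0.203, -0.004], [0.203, 0.979, 0.0], [0.004, -0.001, -1.0]]
force: [-0.4, -0.4, -4.9]
opening: 14.9
grip_force: 69.0
```

>>> apply_moves(commands=[[0, 0, 0, 0, 0, 0, 1], [0, 0, 0, 0, 0, 0, 1], [0, 0, 0, 0, 0, 0, 1]])

```text
time_s: 5.6
tcp_pos: [520.5, -15.1, 241.7]
ee_rot: [[-0.98, 0.199, -0.001], [0.199, 0.98, 0.0], [0.001, 0.0, -1.0]]
force: [-0.2, 0.4, -4.9]
opening: 14.6
grip_force: 69.0
```

```bash
python3 - <<'E'
from h import *
from station import bot
s=bot.get_state();print(s['time_s'],s['tcp_pos'],s['ee_rot'],s['force'],s['moment'])
im=[]
for n,(x,y) in (('top',(190,80)),('scene',(170,90))):
    p=bot.capture(n);im.append(cv2.resize(p['color'][y:y+220,x:x+200,::-1],(400,440),interpolation=cv2.INTER_CUBIC))
cv2.imwrite('pics/m1.png',np.hstack(im))
E
```

```text
5.6 [520.45527299 -15.08384277 241.69208749] [[-9.79978754e-01  1.99098070e-01 -1.26521862e-03]
 [ 1.99097749e-01  9.79979564e-01  3.75871234e-04]
 [ 1.31472363e-03  1.16443643e-04 -9.99999129e-01]] [-0.23754435  0.43247265 -4.8661706 ] [ 0.02513856 -0.02031591  0.01757834]
```

View pics/m1.png

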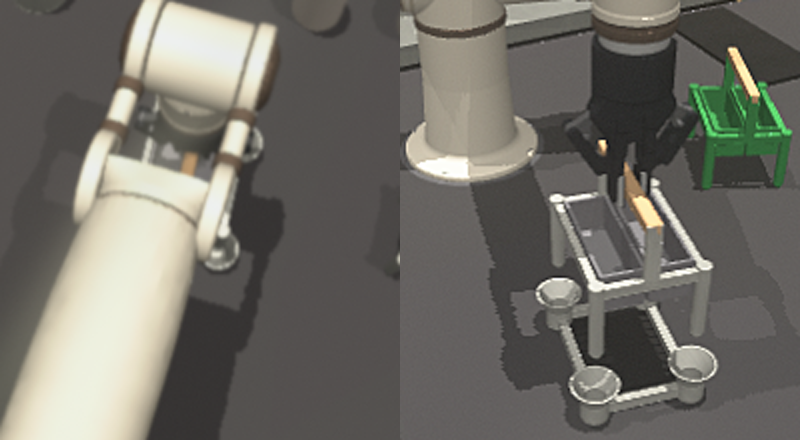

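The tier is held level above the frame. I compare its post tops (crop (557,200), (596,289), (706,265), (654,185)) with the cups in the same camera, then lower it.

```bash
python3 - <<'E'
from h import *
from station import bot
S=bot.capture('scene');P=np.c_[C,np.full(4,94.)]
px=(np.array([(557,200),(596,289),(706,265),(654,185)])-[400,0])/2+[170,90]-.25
print(fit([(S,P,px)],89,(520,-15)))
E
```

```text
(array([ 5.22851940e+02, -1.33052201e+01, -2.02003820e-01]), array([-0.4,  1.3,  0.5, -0.5,  0.2, -0. , -0.4, -0.3]))
```

>>> apply_moves(commands=[[0, 0, 0.02, 0, 0, 0, 1], [0, 0, 0.035, 0, 0, 0, 1], [0, 0, 0.045, 0, 0, 0, 1], [0, 0, 0.053, 0, 0, 0, 1], [0, 0, 0.061, 0, 0, 0, 1], [0, 0, 0.068, 0, 0, 0, 1], [0, 0, 0.074, 0, 0, 0, 1], [0, 0, 0.078, 0, 0, 0, 1], [0, 0, 0.081, 0, 0, 0, 1], [0, 0, 0.081, 0, 0, 0, 1], [0, 0, 0.081, 0, 0, 0, 1]])

```text
time_s: 7.12
tcp_pos: [521.1, -15.9, 161.6]
ee_rot: [[-0.98, 0.2, 0.0], [0.2, 0.98, -0.0], [-0.001, -0.0, -1.0]]
force: [-0.6, 0.2, -4.8]
opening: 15.1
grip_force: 69.0
```

>>> apply_moves(commands=[[0, 0, 0.001, 0, 0, 0, 1], [0, 0, 0.002, 0, 0, 0, 1], [0, 0, 0.003, 0, 0, 0, 1], [0, 0, 0.003, 0, 0, 0, 1]])

```text
time_s: 7.62
tcp_pos: [521.0, -15.7, 158.8]
ee_rot: [[-0.98, 0.2, 0.0], [0.2, 0.98, 0.0], [-0.0, 0.0, -1.0]]
force: [-1.9, 2.6, -0.5]
opening: 14.9
grip_force: 69.7
```

Weight is off the fingers and the TCP is at the seated height. I open, then retreat.

>>> apply_moves(commands=[[0, 0, 0, 0, 0, 0, -1], [0, 0, 0, 0, 0, 0, -1], [0, 0, 0, 0, 0, 0, -1], [0, 0, 0, 0, 0, 0, -1], [0, 0, 0, 0, 0, 0, -1], [0, 0, 0, 0, 0, 0, -1], [0, 0, -0.02, 0, 0, 0, -1], [0, 0, -0.05, 0, 0, 0, -1], [0, 0, -0.09, 0, 0, 0, -1], [0, 0, -0.13, 0, 0, 0, -1], [0, 0, -0.13, 0, 0, 0, -1], [0, 0, -0.13, 0, 0, 0, -1]])

```text
time_s: 9.12
tcp_pos: [520.6, -15.8, 287.6]
ee_rot: [[-0.98, 0.2, -0.001], [0.2, 0.98, 0.0], [0.001, 0.0, -1.0]]
force: [-0.5, 0.1, -0.2]
opening: 85.6
grip_force: 0.0
```

```bash
python3 - <<'E'
from h import *
from station import bot
s=bot.get_state();print(s['time_s'],s['tcp_pos'],s['force'],s['opening'])
im=[]
for n,(x,y) in (('wrist',(130,40)),('scene',(180,110))):
    p=bot.capture(n);im.append(cv2.resize(p['color'][y:y+(330 if n=='wrist' else 220),x:x+(300 if n=='wrist' else 200),::-1],(400,440),interpolation=cv2.INTER_CUBIC))
cv2.imwrite('pics/m2.png',np.hstack(im))
E
```

```text
9.125 [520.59760591 -15.80101739 287.59114113] [-0.53463465  0.14296201 -0.17076333] 85.59509769156752
```

View pics/m2.png

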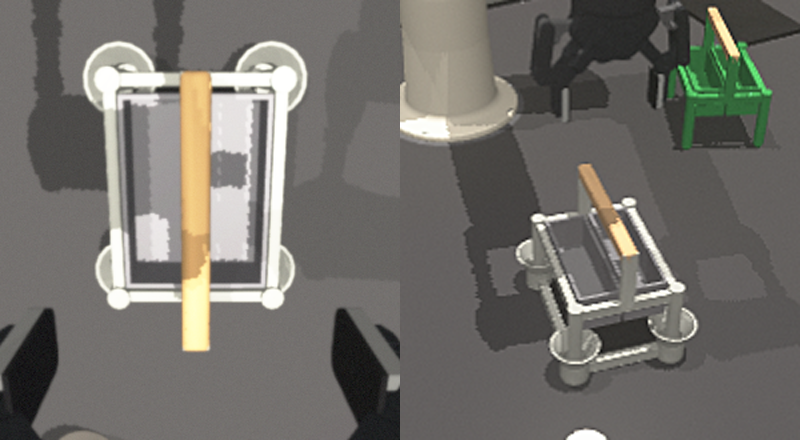

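The picture shows all four posts centred in their cups: post tops at crop (106,75), (284,75), (118,297) and (272,297) in the wrist view. The tier is level and the gripper is clear, so I hand in.

```bash
python3 -c "
from station import bot
print(bot.finish_job())"
```

```text
the job is handed in; nothing more can be done
None
```

The larger tier is standing fully home and level in the drip frame, the arm never went near the smaller tier, and I handed the job in at about 9 s; the judge's result was not shown.

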